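Find the rocking corner of the microscope jig plate and set its shim

ROBOT

A 6-joint arm with a two-finger parallel gripper is mounted at the origin on the work surface. World frame = base frame: x ahead of the robot, y to its left, z up, the work surface at z = 0. Lengths are in m, angles in rad, forces in N, time in s.
With the tool pointing down it reaches from about 0.3 to 0.775 m from the base axis. Payload 14.6 kg.
Tool frame: the origin (TCP) lies at the very end of the fingers, on their centre line; the grasp point (between the pads) lies 19 mm behind it; z points along the fingers, y is the line along which they close (so a half turn about z gives the same grasp; the last joint's range is limited). The gripper opens to 94 mm and grips with 3 to 60 N. Pads are 16 mm wide; open, the fingers measure 119 mm over their backs; the gripper's body (75 mm by 177 mm) begins 78 mm behind the grasp point.
Start: joints at [1.116, 0.3, 1.521, -0, 1.321, -0.067], TCP at [0.208, 0.509, 0.205] pointing down, gripper open.
Joint ranges: [-3.03, 3.03], [-0.79, 2.21], [0.23, 2.52], [-1.04, 4.18], [0, 3.07], [-2.55, 2.55]. Speed limits (rad/s): [2.22, 2.22, 2.57, 3.14, 3.14, 3.14].

INTERFACE

Orientations are given as [roll, pitch, yaw] about the fixed x, y, z axes, in that order (R = Rz(yaw) Ry(pitch) Rx(roll)).
In Python, from station import ctrl gives the robot as it stands.
- The arm moves only by the shell command python3 -m pendant 'ROWS' [OPENING] [FORCE]. ROWS is JSON, a list of rows, each a list of 2 entries, a list of its own where there are three numbers: the shift along the world's x, y, z in cm, then the turn about the world's z in rad. A call has 1 to 20 rows; each row shifts and turns the commanded pose from where the row before left it; what a row does not reach is not made up. A row lasts 1/12 s, in which the tool goes at most 41.7 mm and 7.16 degrees, less where a joint would pass 70% of its speed; a pose out of reach is approached as far as the arm can. A call is refused whole if a number of a shift passes 4.17 or a number of a turn 0.125, either way. A call with a gripper value outside its range is refused whole. OPENING is the opening, from 0 (shut) to 1 (fully open), set as the call begins (- or left out, the last holds). The fingers move at their own pace and stop on an object; FORCE is the grip in N (left out, the last holds). Time passes only in rows, so rows that do not move let the fingers close. It gives the time, the measured TCP pose, the force, the opening and the grip force at its end, in the units of the state.
- ctrl.get_obs(): the state, without advancing time (a new reading comes with each control period).
- ctrl.camera(name): name is "scene" or "top" or "wrist"; returns a dict with "color" (480x640x3 uint8, red, green, blue), "intrinsics" (3x3 intrinsics, pixels), "camera_from_world" (4x4, takes a point from world to camera coordinates). Camera axes: x right, y down, z forward; pixel columns grow to the right and rows downward; lengths in m; the calibration is good to about 2 mm. The wrist camera is an equidistant fisheye: a pixel r from the principal point sees the ray r / f radians off the axis. A picture is of the moment at which its call begins. There is no depth.
- ctrl.hand_in(): hands the job in; it is judged then, once.
The state is a dict: "time_s": time; "qpos": joint angles; "joint_vel": joint speeds; "tau": joint torques, N m; "ee_pos": TCP position; "eef_rot": TCP orientation; "force": force on the tool from outside, world axes, zero at the start; "moment": the same for the moment, N m; "grip_width": finger opening in m; "grip_force": force on a finger pad.
Only numpy, scipy, OpenCV 4.12 (cv2) and the standard library are available. Lean on these libraries where they do the work, as an engineer would, in place of code of your own. Each camera call takes 0.05 s, during which the arm holds its last target. There are 200 camera calls.

TASK

The circuit-board plate on the bench has one corner that rocks: press down on the yellow corner marks one at a time until you find the corner that sinks, then press the blue shim tab at that same corner down flat, leaving the other three tabs up. Then press that corner's yellow mark again and finish while holding it pressed with the fingertips, firmly (at least 6 N; 10 N is plenty), to show that the shim now carries it; lift, grip or push nothing away, and leave the things around it alone.

Things in the scene. Friction and masses are not known exactly. Their poses are not given: they have to be found in the camera images.
- base: grey square levelling base, 204 x 204 x 12 mm, fixed to the table, turned up to 20 degrees; origin at the centre of its underside (on the table), x away from the robot and y to the left at yaw 0. Four black guide blocks stand around the plate at mid-edge with about 2 mm play, their tops 6 mm below the plate's top.
- plate: aluminium plate, 130 x 130 x 10 mm, 0.85 kg, loose and level on four feet of the base, same yaw; origin at its underside's centre, 32 mm above the table. A holder with a green board (112 x 36 mm along x, 18 mm high) is fixed on its middle. One foot, not visibly, is soft: pressed on its mark that corner sinks 3 mm under 3 to 6 N and springs back; the others do not give.
- corner_a (a point): centre of the yellow 14 mm press mark on the near-left corner of the plate's top, straight above its foot, 47 mm from the plate's centre in x and y; at rest 42 mm above the table
- corner_b (a point): centre of the yellow 14 mm press mark on the near-right corner of the plate's top, straight above its foot, 47 mm from the plate's centre in x and y; at rest 42 mm above the table
- corner_c (a point): centre of the yellow 14 mm press mark on the far-right corner of the plate's top, straight above its foot, 47 mm from the plate's centre in x and y; at rest 42 mm above the table
- corner_d (a point): centre of the yellow 14 mm press mark on the far-left corner of the plate's top, straight above its foot, 47 mm from the plate's centre in x and y; at rest 42 mm above the table
- tab_a (a point): middle of the top of the near-left shim's blue tab, 38 x 24 x 4 mm, out along the plate's diagonal, first standing up 26 degrees. Lever hinge: level, across the diagonal, 94 mm from the plate's centre, 24 mm above the table. Flat, this point is 126 mm from the centre, 26 mm above the table. Press straight down about 126 mm from the centre: 8 to 14 N moves it, 16 to 20 N does it surely; it stays where left
- shim_a (a joint): angle of the near-left shim lever: 0 tab fully up, 0.46 rad tab flat (end stop). A steel nose on the lever's inner end, under the plate, then stands about 1 mm below the plate and carries a soft corner when that is pressed (more than about 40 N on the plate can force it back)
- tab_b (a point): middle of the top of the near-right shim's blue tab, 38 x 24 x 4 mm, out along the plate's diagonal, first standing up 26 degrees. Lever hinge: level, across the diagonal, 94 mm from the plate's centre, 24 mm above the table. Flat, this point is 126 mm from the centre, 26 mm above the table. Press straight down about 126 mm from the centre: 8 to 14 N moves it, 16 to 20 N does it surely; it stays where left
- shim_b (a joint): angle of the near-right shim lever: 0 tab fully up, 0.46 rad tab flat (end stop). A steel nose on the lever's inner end, under the plate, then stands about 1 mm below the plate and carries a soft corner when that is pressed (more than about 40 N on the plate can force it back)
- tab_c (a point): middle of the top of the far-right shim's blue tab, 38 x 24 x 4 mm, out along the plate's diagonal, first standing up 26 degrees. Lever hinge: level, across the diagonal, 94 mm from the plate's centre, 24 mm above the table. Flat, this point is 126 mm from the centre, 26 mm above the table. Press straight down about 126 mm from the centre: 8 to 14 N moves it, 16 to 20 N does it surely; it stays where left
- shim_c (a joint): angle of the far-right shim lever: 0 tab fully up, 0.46 rad tab flat (end stop). A steel nose on the lever's inner end, under the plate, then stands about 1 mm below the plate and carries a soft corner when that is pressed (more than about 40 N on the plate can force it back)
- tab_d (a point): middle of the top of the far-left shim's blue tab, 38 x 24 x 4 mm, out along the plate's diagonal, first standing up 26 degrees. Lever hinge: level, across the diagonal, 94 mm from the plate's centre, 24 mm above the table. Flat, this point is 126 mm from the centre, 26 mm above the table. Press straight down about 126 mm from the centre: 8 to 14 N moves it, 16 to 20 N does it surely; it stays where left
- shim_d (a joint): angle of the far-left shim lever: 0 tab fully up, 0.46 rad tab flat (end stop). A steel nose on the lever's inner end, under the plate, then stands about 1 mm below the plate and carries a soft corner when that is pressed (more than about 40 N on the plate can force it back)
- cup: cardboard-brown cup, 76 mm wide, 95 mm high; bystander; origin at its underside's centre
- jar: small amber jar with a black cap, 40 mm wide, 38 mm high, close to the base's right side; bystander; origin at its underside's centre
- driver: screwdriver, 120 mm long, lying; bystander; origin at its underside's centre (on its axis)
- tweezers: steel tweezers, 115 mm long, lying flat close to the base's left side; bystander; origin at its underside's centre
- spool: grey spool standing on its end, 56 mm wide, 38 mm high; bystander; origin at its underside's centre
- tray: white compartment tray, 90 x 120 x 25 mm; bystander; origin at its underside's centre
- heatsink: aluminium block, 30 x 30 x 20 mm; bystander; origin at its underside's centre

How it is judged:
On the way, in this order (a step that is already met when the one before it is completed fails the run):
1. the corner that rocks has been found: pressed by the fingers, it has sunk by more than 2 mm (z of any of corner_a, corner_b, corner_c, corner_d in the frame of base below 0.04 m and contact force between the fingers and plate above 1 N), for 0.05 s.
2. one shim tab is pressed flat (value of joint any of shim_a, shim_b, shim_c, shim_d above 0.34 rad), for 0.2 s.
At the end, for the whole second after the job is handed in: One tab is flat (over 0.34 rad), the other three up (under 0.2 rad); the fingers press the plate with over 5 N, and that shim's nose carries over 0.5 N of it (only the soft corner comes to rest on its nose); all four marks are within 2 mm of level height (((value of joint shim_a above 0.34 rad and value of joint each of shim_b, shim_c, shim_d below 0.2 rad and contact force between shim_a and plate above 0.5 N) or (value of joint shim_b above 0.34 rad and value of joint each of shim_a, shim_c, shim_d below 0.2 rad and contact force between shim_b and plate above 0.5 N) or (value of joint shim_c above 0.34 rad and value of joint each of shim_a, shim_b, shim_d below 0.2 rad and contact force between shim_c and plate above 0.5 N) or (value of joint shim_d above 0.34 rad and value of joint each of shim_a, shim_b, shim_c below 0.2 rad and contact force between shim_d and plate above 0.5 N)) and contact force between the fingers and plate above 5 N and z of corner_a in the frame of base between 0.04 and 0.044 m and z of corner_b in the frame of base between 0.04 and 0.044 m and z of corner_c in the frame of base between 0.04 and 0.044 m and z of corner_d in the frame of base between 0.04 and 0.044 m); the arm keeps its last pose, push and grip.
It fails at once if a second shim tab was pressed (value of joint each of shim_a, shim_b above 0.2 rad or value of joint each of shim_a, shim_c above 0.2 rad or value of joint each of shim_a, shim_d above 0.2 rad or value of joint each of shim_b, shim_c above 0.2 rad or value of joint each of shim_b, shim_d above 0.2 rad or value of joint each of shim_c, shim_d above 0.2 rad).
It fails at once if the plate was lifted, or pushed out of its guides (z of plate in the frame of base above 0.042 m or horizontal distance between plate and base above 0.012 m).
It fails at once if a bystander was moved by more than 20 mm (distance of any of cup, jar, driver, tweezers, spool, tray, heatsink from where it was at the start of the episode above 0.02 m).
It also fails if it takes over 64 s, if anything falls off the work surface, if the arm or the gripper's body presses on something with over 40 N, if the wrist force passes 120 N, or if a joint passes its speed limit or range.

## Working session

There is one attempt and no reset: what is moved stays moved. The work goes in short steps, Python scripts to look and compute and a shell command to move; the robot and the scene stay as the last step left them, time stands still between calls to the robot, and variables do not carry over. Pictures are saved under pics/ and viewed, at most 10 in all, crops included, and the job is handed in when it is done.

```bash
mkdir -p pics; cat > h.py <<'E'
import numpy as np, cv2
from station import ctrl
def cam(n):
    c=ctrl.camera(n); return c["color"],np.array(c["intrinsics"]),np.array(c["camera_from_world"])
def ray(K,T,uv,z):
    d=np.linalg.inv(K)@[uv[0],uv[1],1]; R=T[:3,:3]; o=-R.T@T[:3,3]; d=R.T@d
    return o+d*(z-o[2])/d[2]
def blobs(img,lo,hi,amin=30):
    m=cv2.inRange(cv2.cvtColor(img,cv2.COLOR_RGB2HSV),lo,hi)
    n,_,s,c=cv2.connectedComponentsWithStats(m)
    return [(c[i],s[i,4]) for i in range(1,n) if s[i,4]>amin]
Y=((22,120,100),(35,255,255)); B=((100,120,60),(125,255,255))
E
python3 - <<'E'
from h import *
for n in("top","scene"):
    im,K,T=cam(n); cv2.imwrite(f"pics/{n}1.png",im[:,:,::-1])
    for nm,r,z in(("Y",Y,.042),("B",B,.04)):
        for c,a in blobs(im,*r): print(n,nm,c.round(1),a,ray(K,T,c,z).round(4))
o=ctrl.get_obs();print({k:np.round(v,3) for k,v in o.items()})
E
```

```text
top B [311.2 184.6] 123 [0.6575 0.016  0.04  ]
top B [245.3 205.4] 129 [0.6017 0.1769 0.04  ]
top B [332.7 249.9] 119 [ 0.4969 -0.0403  0.04  ]
top B [265.9 271.3] 126 [0.4408 0.1211 0.04  ]
scene Y [473.6 140.2] 516 [0.6287 0.5514 0.042 ]
scene B [56.4 47.4] 1338 [-0.7166  0.2788  0.04  ]
scene B [569.7  38.1] 297 [0.7235 1.2504 0.04  ]
scene B [334.9 214.7] 134 [0.4412 0.1181 0.04  ]
scene B [406.9 226.3] 138 [0.6028 0.1746 0.04  ]
scene B [320.6 272.3] 126 [ 0.4983 -0.0425  0.04  ]
scene B [398.9 286. ] 134 [0.6582 0.0135 0.04  ]
{'time_s': np.float64(0.1), 'qpos': array([ 1.116,  0.3  ,  1.522,  0.   ,  1.321, -0.067]), 'joint_vel': array([-0.001, -0.001, -0.003, -0.001,  0.001, -0.001]), 'tau': array([ 1.0000e-03, -5.3264e+01, -3.5329e+01,  7.1000e-02,  2.3000e-02,
       -0.0000e+00]), 'ee_pos': array([0.208, 0.509, 0.205]), 'eef_rot': array([-3.141, -0.   ,  2.754]), 'force': array([ 0.077, -0.217, -0.649]), 'moment': array([-0.016,  0.01 , -0.05 ]), 'grip_force': np.float64(0.0), 'grip_width': np.float64(0.094)}
```

View pics/top1.png

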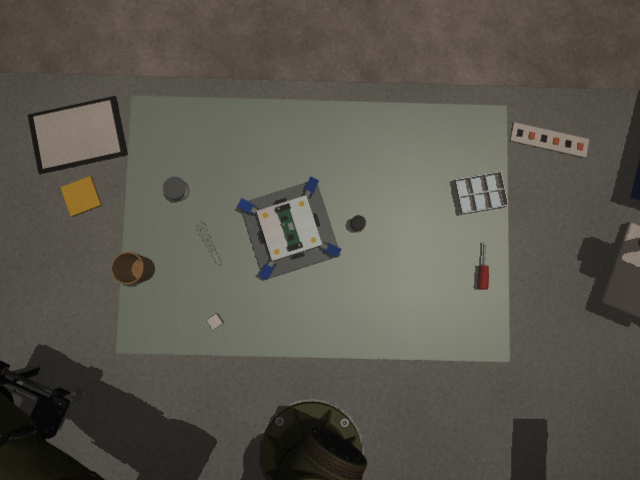

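View pics/scene1.png

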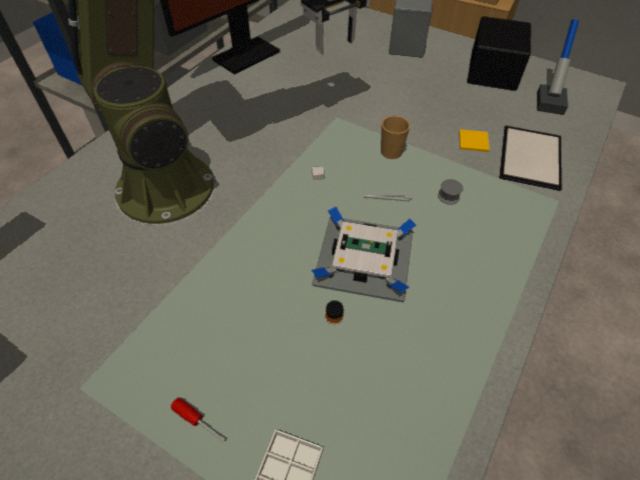

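The top view shows the base near pixel (290,230) with blue tabs at its corners; the jar is at (357,224) and the tweezers at (210,243). The scene view agrees. Next I refine the yellow marks.

```bash
python3 - <<'E'
from h import *
cs=[];
for n in("top","scene"):
    im,K,T=cam(n)
    for c,a in blobs(im,(18,90,80),(38,255,255),6):
        p=ray(K,T,c,.042)
        if abs(p[0]-.55)<.1 and abs(p[1]-.067)<.1: print(n,c.round(1),a,p.round(4))
c0=np.array([.5497,.0672]);t=.335;R=np.array([[np.cos(t),-np.sin(t)],[np.sin(t),np.cos(t)]])
for k,s in dict(a=(-1,1),b=(-1,-1),c=(1,-1),d=(1,1)).items():
    s=np.array(s); print(k,(c0+R@s*.047).round(4),"tab",(c0+R@s*.126/2**.5).round(4))
E
python3 -m pendant '[[[2,-3,0],0],[[2,-3,0],0],[[2,-3,0],0],[[2,-3,0],0],[[2,-3,0],0],[[2,-3,0],0],[[2,-3,0],0],[[2,-3,0],0],[[2,-3,0],0],[[2,-3,0],0],[[2,-3,0],0],[[2,-3,0],0],[[0,0,0],0],[[0,0,0],0]]' 0 20
```

```text
top [301.  203.3] 24 [0.6099 0.04   0.042 ]
top [264.6 215. ] 25 [0.5788 0.1285 0.042 ]
top [313.  239.6] 25 [0.5208 0.0085 0.042 ]
top [276.1 251.3] 27 [0.4901 0.0975 0.042 ]
scene [348.4 227.8] 25 [0.489  0.0977 0.042 ]
scene [388.7 234.1] 28 [0.5774 0.1294 0.042 ]
scene [341.3 259.6] 29 [0.5203 0.0093 0.042 ]
scene [383.7 266.8] 32 [0.6087 0.0405 0.042 ]
a [0.4899 0.0961] tab [0.4363 0.1221]
b [0.5208 0.0074] tab [ 0.4948 -0.0462]
c [0.6095 0.0383] tab [0.6631 0.0123]
d [0.5786 0.127 ] tab [0.6046 0.1806]
time_s: 1.37
ee_pos: [0.4484, 0.148, 0.2052]
eef_rot: [-3.141, -0.001, 2.751]
force: [0.3, 0.1, 0.3]
grip_width: 0.0041
grip_force: 0.0
```

```bash
python3 -m pendant '[[[2.1,-2.5,-2],0],[[2,-2.5,-2],0],[[0,0,-3],0],[[0,0,-3],0],[[0,0,-3],0],[[0,0,-1.8],0],[[0,0,0],0],[[0,0,0],0]]'
python3 -m pendant '[[[0,0,-0.2],0],[[0,0,-0.2],0],[[0,0,-0.2],0],[[0,0,-0.2],0],[[0,0,0],0]]'
python3 -m pendant '[[[0,0,-0.1],0],[[0,0,-0.1],0],[[0,0,0],0]]'
```

```text
time_s: 2.03
ee_pos: [0.4885, 0.1001, 0.0575]
eef_rot: [-3.141, -0.001, 2.755]
force: [0.2, -0.5, -0.2]
grip_width: 0.0009
grip_force: 0.0
time_s: 2.45
ee_pos: [0.489, 0.0992, 0.0495]
eef_rot: [3.141, 0.0, 2.754]
force: [-0.0, -0.5, 0.3]
grip_width: 0.0006
grip_force: 0.0
time_s: 2.7
ee_pos: [0.489, 0.0991, 0.0474]
eef_rot: [-3.142, -0.0, 2.754]
force: [1.3, 0.3, 0.4]
grip_width: 0.0006
grip_force: 0.0
```

```bash
python3 -m pendant '[[[0,-0.15,-0.2],0],[[0,0,-0.1],0],[[0,0,-0.1],0],[[0,0,0],0]]'
python3 -m pendant '[[[0,0,-0.1],0],[[0,0,-0.1],0],[[0,0,0],0]]'
python3 -m pendant '[[[0,0,-0.1],0],[[0,0,0],0]]'
```

```text
time_s: 3.03
ee_pos: [0.4889, 0.0976, 0.0432]
eef_rot: [-3.141, -0.0, 2.754]
force: [0.6, -0.6, -0.1]
grip_width: 0.0005
grip_force: 0.0
time_s: 3.28
ee_pos: [0.4891, 0.0977, 0.0422]
eef_rot: [3.141, 0.0, 2.754]
force: [-4.0, -1.6, 12.0]
grip_width: 0.0004
grip_force: 5.4
time_s: 3.45
ee_pos: [0.4892, 0.0977, 0.042]
eef_rot: [3.141, 0.001, 2.754]
force: [-8.3, -2.3, 23.1]
grip_width: 0.0006
grip_force: 11.9
```

```bash
python3 -m pendant '[[[0,0,1],0],[[0,0,2.2],0],[[1.05,-2.95,0],0],[[1.05,-2.95,0],0],[[1.05,-2.95,0],0],[[0,0,0],0],[[0,0,-2],0],[[0,0,-0.7],0],[[0,0,0],0],[[0,0,0],0]]'
python3 -m pendant '[[[0,0,-0.1],0],[[0,0,-0.1],0],[[0,0,-0.1],0],[[0,0,0],0]]'
python3 -m pendant '[[[0,0,-0.1],0],[[0,0,0],0]]'
```

```text
time_s: 4.28
ee_pos: [0.5202, 0.0096, 0.0454]
eef_rot: [-3.141, -0.001, 2.754]
force: [0.3, 0.5, -0.1]
grip_width: 0.0008
grip_force: 0.0
time_s: 4.62
ee_pos: [0.5205, 0.0093, 0.0426]
eef_rot: [3.142, 0.0, 2.754]
force: [-0.1, 0.9, -0.0]
grip_width: 0.0005
grip_force: 0.0
time_s: 4.78
ee_pos: [0.5206, 0.0092, 0.0422]
eef_rot: [3.141, 0.0, 2.754]
force: [-3.4, -0.3, 8.0]
grip_width: 0.0004
grip_force: 4.2
```

```bash
python3 -m pendant '[[[0,0,1],0],[[0,0,2.1],0],[[2.95,1.03,0],0],[[2.95,1.03,0],0],[[2.95,1.03,0],0],[[0,0,0],0],[[0,0,-2],0],[[0,0,-0.7],0],[[0,0,0],0],[[0,0,0],0]]'
python3 -m pendant '[[[0,0,-0.1],0],[[0,0,-0.1],0],[[0,0,-0.1],0],[[0,0,0],0]]'
python3 -m pendant '[[[0,0,-0.1],0],[[0,0,0],0]]'
```

```text
time_s: 5.62
ee_pos: [0.6086, 0.0399, 0.0457]
eef_rot: [-3.141, -0.001, 2.754]
force: [-0.2, -0.1, 0.7]
grip_width: 0.0004
grip_force: 0.0
time_s: 5.95
ee_pos: [0.609, 0.04, 0.0427]
eef_rot: [3.141, 0.0, 2.754]
force: [0.0, 0.0, -0.8]
grip_width: 0.0003
grip_force: 0.0
time_s: 6.12
ee_pos: [0.6091, 0.04, 0.0423]
eef_rot: [3.141, 0.0, 2.754]
force: [-2.8, -0.2, 7.0]
grip_width: 0.0002
grip_force: 3.2
```

```bash
python3 -m pendant '[[[0,0,1],0],[[0,0,2.1],0],[[-1.03,2.95,0],0],[[-1.03,2.95,0],0],[[-1.03,2.95,0],0],[[0,0,0],0],[[0,0,-2],0],[[0,0,-0.7],0],[[0,0,0],0],[[0,0,0],0]]'
python3 -m pendant '[[[0,0,-0.1],0],[[0,0,-0.1],0],[[0,0,-0.1],0],[[0,0,0],0]]'
python3 -m pendant '[[[0,0,-0.1],0],[[0,0,-0.1],0],[[0,0,0],0]]'
```

```text
time_s: 6.95
ee_pos: [0.5782, 0.128, 0.0456]
eef_rot: [-3.141, -0.001, 2.753]
force: [-0.1, -0.1, 0.1]
grip_width: 0.0001
grip_force: 0.0
time_s: 7.28
ee_pos: [0.5781, 0.1284, 0.0425]
eef_rot: [3.142, 0.0, 2.754]
force: [0.1, -0.4, 0.7]
grip_width: 0.0004
grip_force: 0.0
time_s: 7.53
ee_pos: [0.5783, 0.1287, 0.0407]
eef_rot: [3.141, 0.001, 2.754]
force: [-0.1, 0.9, 3.4]
grip_width: 0.0005
grip_force: 1.9
```

It sinks: d is the soft corner. I'll push a little further to get past 2 mm.

```bash
python3 -m pendant '[[[0,0,-0.1],0],[[0,0,-0.1],0],[[0,0,-0.05],0],[[0,0,0],0],[[0,0,0],0],[[0,0,0],0]]'
python3 - <<'E'
from h import *
# tab d, finer: centre from marks, distance 126 mm
c0=np.array([.5494,.0690]);t=.337
R=np.array([[np.cos(t),-np.sin(t)],[np.sin(t),np.cos(t)]]);p=c0+R@[.0891,.0891]
print(p.round(4),((p-ctrl.get_obs()["ee_pos"][:2])*100).round(2))
E
```

```text
time_s: 8.03
ee_pos: [0.5785, 0.1288, 0.039]
eef_rot: [3.141, 0.001, 2.754]
force: [-3.6, 0.7, 12.6]
grip_width: -0.0
grip_force: 6.3
[0.604  0.1825] [2.55 5.37]
```

```bash
python3 -m pendant '[[[0,0,1],0],[[0,0,2.2],0],[[1.3,2.7,0],0],[[1.2,2.65,0],0],[[0,0,0],0],[[0,0,-1.2],0],[[0,0,-0.5],0],[[0,0,0],0],[[0,0,0],0]]'
python3 -m pendant '[[[0,0,-0.2],0],[[0,0,-0.2],0],[[0,0,-0.2],0],[[0,0,-0.2],0],[[0,0,-0.2],0],[[0,0,0],0]]'
python3 -m pendant '[[[0,0,-0.2],0],[[0,0,-0.2],0],[[0,0,-0.2],0],[[0,0,-0.2],0],[[0,0,0],0]]'
```

```text
time_s: 8.78
ee_pos: [0.6025, 0.1812, 0.0521]
eef_rot: [-3.141, -0.001, 2.753]
force: [-0.4, 1.3, -0.6]
grip_width: 0.001
grip_force: 0.0
time_s: 9.28
ee_pos: [0.6032, 0.1821, 0.0429]
eef_rot: [3.141, 0.0, 2.754]
force: [-0.4, -0.1, 1.5]
grip_width: 0.0004
grip_force: 0.6
time_s: 9.7
ee_pos: [0.6039, 0.1826, 0.0358]
eef_rot: [3.14, 0.002, 2.754]
force: [2.0, 1.4, 4.7]
grip_width: 0.0002
grip_force: 2.2
```

```bash
python3 -m pendant '[[[0,0,-0.2],0],[[0,0,-0.2],0],[[0,0,-0.2],0],[[0,0,-0.2],0],[[0,0,0],0]]'
python3 -m pendant '[[[0,0,-0.1],0],[[0,0,-0.1],0],[[0,0,0],0]]'
```

```text
time_s: 10.12
ee_pos: [0.6041, 0.1828, 0.0279]
eef_rot: [3.139, 0.002, 2.754]
force: [2.2, 2.6, 5.4]
grip_width: -0.0
grip_force: 2.3
time_s: 10.37
ee_pos: [0.6042, 0.1829, 0.0262]
eef_rot: [3.139, 0.003, 2.754]
force: [1.8, 4.0, 6.2]
grip_width: 0.0002
grip_force: 3.2
```

```bash
python3 -m pendant '[[[0,0,-0.1],0],[[0,0,0],0]]'
python3 -m pendant '[[[0,0,-0.05],0],[[0,0,0],0],[[0,0,0],0]]'
```

```text
time_s: 10.53
ee_pos: [0.6043, 0.1829, 0.0259]
eef_rot: [3.139, 0.003, 2.754]
force: [-0.8, 3.2, 12.1]
grip_width: 0.0005
grip_force: 6.5
time_s: 10.78
ee_pos: [0.6043, 0.1829, 0.0258]
eef_rot: [3.139, 0.003, 2.754]
force: [-2.4, 1.5, 17.2]
grip_width: 0.0003
grip_force: 8.7
```

```bash
python3 -m pendant '[[[0,0,1],0],[[0,0,1.7],0],[[0,0,1.8],0],[[-1.3,-2.7,0],0],[[-1.25,-2.65,0],0],[[0,0,0],0],[[0,0,-1.6],0],[[0,0,-0.8],0],[[0,0,0],0],[[0,0,0],0]]'
python3 -m pendant '[[[0,0,-0.1],0],[[0,0,-0.1],0],[[0,0,-0.1],0],[[0,0,-0.1],0],[[0,0,0],0],[[0,0,0],0]]'
python3 -m pendant '[[[0,0,-0.1],0],[[0,0,0],0],[[0,0,0],0]]'
```

```text
time_s: 11.62
ee_pos: [0.5774, 0.1288, 0.0441]
eef_rot: [-3.141, -0.001, 2.754]
force: [0.4, 0.5, 0.0]
grip_width: 0.0005
grip_force: 0.0
time_s: 12.12
ee_pos: [0.5779, 0.1289, 0.0414]
eef_rot: [3.141, 0.001, 2.754]
force: [-1.8, 1.3, 9.5]
grip_width: 0.0005
grip_force: 4.2
time_s: 12.37
ee_pos: [0.578, 0.1289, 0.0412]
eef_rot: [3.141, 0.001, 2.754]
force: [-6.8, -0.7, 17.5]
grip_width: 0.0005
grip_force: 8.4
```

```bash
python3 -m pendant '[[[0,0,0.05],0],[[0,0,0],0],[[0,0,0],0],[[0,0,0],0]]'
python3 - <<'E'
from h import *
im,K,T=cam("scene"); cv2.imwrite("pics/s2.png",cv2.resize(im[180:320,280:460,::-1],None,fx=4,fy=4))
E
```

```text
time_s: 12.7
ee_pos: [0.5779, 0.1289, 0.0413]
eef_rot: [3.141, 0.001, 2.754]
force: [-4.0, 0.9, 12.3]
grip_width: 0.0002
grip_force: 6.2
```

View pics/s2.png

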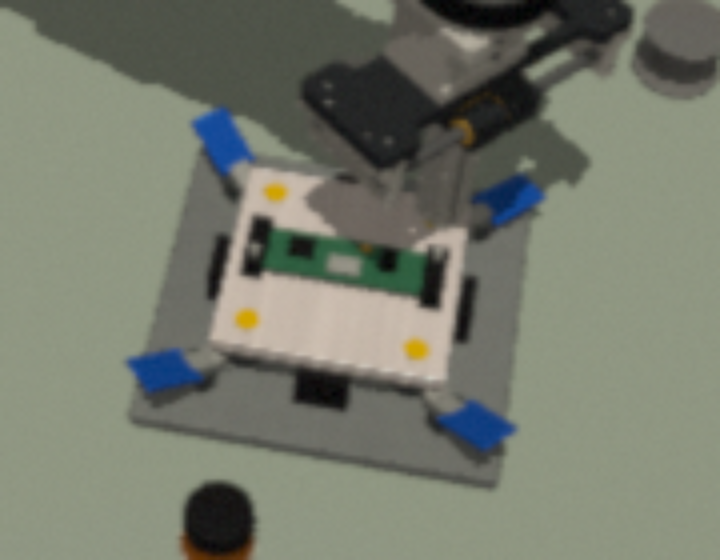

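The crop shows the far-left tab at (508,200) lying flat on the base. The other three tabs are still up, and the fingertips are on the far-left mark, holding about 12 N at 1 mm sink.

```bash
python3 -c "
from station import ctrl
print(ctrl.get_obs()['force'].round(1)); print(ctrl.hand_in())"
```

```text
[-4.7  0.4 13.1]
the job is handed in; nothing more can be done
None
```

The far-left corner (d) was the one that sank; I pressed its shim tab flat, left the other three up, and handed the job in with the fingertips holding mark d at about 13 N, about 1 mm below rest height (no verdict was returned).

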